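Tip the offcuts into the scrap tote and nest the empty dish

TASK

Lift the red dish of wooden offcuts by its leaning handle, carry it over the blue scrap tote and tip all four offcuts in without touching them with the fingers. Then lower the empty dish, still held by its handle, into the matching empty red dish so that the two nest concentrically, and let go. Leave the paint can, the jar and the roll of tape alone.

Things in the scene. Friction and masses are not known exactly. Their poses are not given: they have to be found in the camera images.
- dish: Loaded red round shallow dish, loose, about 0.26 kg, left or right of the tote. Origin: centre of its underside, z up. Underside 104 mm across; conical wall 4 mm thick, 32 deg above level, up to the rim 200 mm across at height 30 mm; inner floor 8 mm above the underside. Black handle on its own -x side, at first towards the robot (along -x within 0.4 rad).
- dish_grip (a point): Pinch point on the loaded dish's flat black handle, at (-135, 0, 68) mm in the dish's frame, 18 mm from its free end. The handle starts at (-99, 0, 25) mm, runs 74 mm along (-0.643, 0, 0.766), leaning 40 deg outward from vertical, is 32 mm wide (y), 10 mm thick; broad faces look along (0.766, 0, 0.643). Pinch the broad faces, tool tilted 40 deg like the handle.
- dish_mid (a point): Point on the loaded dish's axis, 22 mm above its underside (in the middle of its load).
- spare: The matching empty red dish, same size and shape, loose. Origin: centre of its underside, z up. Its handle (own -x side) points away from the robot (world +x within 0.5 rad). Nested, the other dish's origin is 8 mm above this one on the same axis (about 5 mm sideways play). Keep the two handles at least 60 deg apart, for room for the gripper.
- tote: Blue open scrap tote, fixed to the bench, 260 mm (its x) by 240 mm (its y) by 100 mm high, walls and floor 5 mm, rim flange 10 mm outside. Origin: centre of its underside, z up.
- block0: Offcut, block 26 x 26 x 24 mm, loose, medium-brown wood. Origin: centre of its underside.
- block1: Offcut, block 26 x 26 x 24 mm, loose, light wood. Origin: centre of its underside.
- dowel0: Offcut, dowel 27 mm across and 28 mm long, loose, medium-brown wood, standing at the start. Origin: centre of its underside.
- dowel1: Offcut, dowel 27 mm across and 28 mm long, loose, dark wood, standing at the start. Origin: centre of its underside.
- can: Bystander: paint can 86 mm across, 110 mm high. Origin: centre of its underside.
- jar: Bystander: amber jar 64 mm across, 90 mm high. Origin: centre of its underside.
- tape: Bystander: grey roll of tape lying flat, 88 mm across, 24 mm high, behind the tote. Origin: centre of its underside.

How it is judged:
On the way, in this order (a step that is already met when the one before it is completed fails the run):
1. the dish is lifted at least 50 mm off the bench with all four offcuts still in it (height (world z) of dish above 0.05 m and distance between each of block0, block1, dowel0, dowel1 and dish_mid below 0.085 m), for 0.2 s.
2. all four offcuts lie inside the tote, below its rim (x of block0 in the frame of tote between -0.13 and 0.13 m and y of block0 in the frame of tote between -0.12 and 0.12 m and z of each of block0, block1, dowel0, dowel1 in the frame of tote below 0.085 m and x of block1 in the frame of tote between -0.13 and 0.13 m and y of block1 in the frame of tote between -0.12 and 0.12 m and x of dowel0 in the frame of tote between -0.13 and 0.13 m and y of dowel0 in the frame of tote between -0.12 and 0.12 m and x of dowel1 in the frame of tote between -0.13 and 0.13 m and y of dowel1 in the frame of tote between -0.12 and 0.12 m), for 0.2 s.
3. the empty dish is upright inside the other dish, centres within 15 mm and no more than 10 mm above its nested height, while the fingers still hold it (horizontal distance between dish and spare below 0.015 m and z of dish in the frame of spare between 0.004 and 0.018 m and angle between dish's own z axis and vertical below 0.2 rad and contact force between the fingers and dish above 1 N), for 0.1 s.
At the end, for the whole second after the job is handed in: All four offcuts are inside the tote below its rim; the empty dish sits nested in the other dish on the bench, centres within 8 mm, its underside at most 3.5 mm above the nested height, both level within 3 degrees; released, at rest, the robot touching nothing (all of step 2 and horizontal distance between dish and spare below 0.008 m and z of dish in the frame of spare between 0.004 and 0.0115 m and angle between each of dish, spare's own z axis and vertical below 0.06 rad and height (world z) of spare below 0.01 m and linear speed of dish below 0.02 m/s and contact force between each of the arm, the fingers and anything else below 0.1 N).
It fails at once if the fingers press on an offcut (over 1 N) (contact force between the fingers and block0 above 1 N or contact force between the fingers and block1 above 1 N or contact force between the fingers and dowel0 above 1 N or contact force between the fingers and dowel1 above 1 N).
It fails at once if the can, the jar or the roll of tape is moved more than 20 mm (distance of any of can, jar, tape from where it was at the start of the episode above 0.02 m).
It fails at once if the empty spare dish is pushed more than 40 mm from its place (distance of spare from where it was at the start of the episode above 0.04 m).
It also fails if it takes over 54 s, if anything falls off the work surface, if the arm or the gripper's body presses on something with over 40 N, if the wrist force passes 120 N, or if a joint passes its speed limit or range.

ROBOT

A 6-joint arm with a two-finger parallel gripper is mounted at the origin on the work surface. World frame = base frame: x ahead of the robot, y to its left, z up, the work surface at z = 0. Lengths are in m, angles in rad, forces in N, time in s.
With the tool pointing down it reaches from about 0.325 to 0.775 m from the base axis. Payload 9.3 kg.
Tool frame: the origin (TCP) lies midway between the tips of the shut fingers; the grasp point (between the pads) lies 19 mm behind it; z points along the fingers, y is the direction in which the jaws open and shut (so a half turn about z gives the same grasp; the last joint's range is limited). The gripper opens to 85 mm and grips with 20 to 120 N. Pads are 22 mm wide; open, the fingers measure 114 mm over their backs; the gripper's body (76 mm by 85 mm) begins 54 mm behind the grasp point. The pads swing forward as they close: fully open they stand 13 mm farther back than shut.
Start: joints at [-1.304, 0.259, 0.021, 1.334, 0, 1.418], TCP at [0.224, -0.502, 0.231] pointing down, gripper open.
Joint ranges: [-3.04, 3.04], [-0.91, 1.82], [-1.04, 1.36], [-1.92, 1.95], [-1.52, 1.45], [-3.14, 3.14]. Speed limits (rad/s): [2.22, 2.22, 2.79, 3.14, 3.14, 3.14].

INTERFACE

Orientations are given as a unit quaternion [x, y, z, w].
In Python, from workcell import sense, viewer, finish_job gives the robot as it stands.
- The arm moves only by the shell command python3 -m handwheel 'ROWS' [FORCE]. ROWS is JSON, a list that holds one entry, the list of rows, each a list of 7 numbers: the shift along the tool's x, y, z in cm, then the turn, a rotation vector about the tool's x, y, z in rad, then the opening, from 0 (shut) to 1 (fully open). A call has 1 to 10 rows; each row is the pose to reach, as a shift and turn from the pose measured when the call began, along the tool's axes at that moment; what a row does not reach only later rows make up. A row lasts 1/8 s, in which the tool goes at most 62.5 mm and 10.7 degrees, less where a joint would pass 70% of its speed; a pose out of reach is approached as far as the arm can. A call with a gripper value outside its range is refused whole. The fingers move at their own pace and stop on an object; FORCE is the grip in N (left out, the last holds). Time passes only in rows, so rows that repeat a pose let the fingers close. It gives the time, the measured TCP pose, the force and the opening at its end, in the units of the state.
- sense(): the state, without advancing time (a new reading comes with each control period).
- viewer.grab_frame(name): name is "side" or "top" or "wrist"; returns the picture (400x640x3 uint8, red, green, blue); there is no depth.
- viewer.get_calibration(name): a dict with "mtx" (3x3 intrinsics, pixels), "T" (4x4, takes a point from camera to world coordinates). Camera axes: x right, y up, looking along -z (the intrinsics and any distortion apply to the point x, -y, -z); pixel columns grow to the right and rows downward; lengths in m; the calibration is good to about 2 mm. A picture is of the moment at which its call begins: read the wrist's pose just before it. get_calibration takes no time and is no camera call; for the wrist camera it gives the pose at the moment of the call.
- finish_job(): hands the job in, once; it reports no verdict.
The state is a dict: "t": time; "joints": joint angles; "qd": joint speeds; "joint_efforts": joint torques, N m; "ee_pos": TCP position; "tcp_rot": TCP orientation; "contact_force": force on the tool from outside, world axes, zero at the start; "moment": the same for the moment, N m; "opening": finger opening in m.
Only numpy, scipy, OpenCV 4.12 (cv2) and the standard library are available. Lean on these libraries where they do the work, as an engineer would, in place of code of your own. Each camera call takes 0.05 s, during which the arm holds its last target. There are 200 camera calls.

## Working session

There is one attempt and no reset: what is moved stays moved. The work goes in short steps, Python scripts to look and compute and a shell command to move; the robot and the scene stay as the last step left them, time stands still between calls to the robot, and variables do not carry over. Pictures are saved under pics/ and viewed, about 8 in all and at most 12, crops included, and the job is handed in when it is done.

```bash
mkdir -p pics; ls; python3 - <<'E'
from workcell import sense, viewer
import cv2,numpy as np
s=sense();print(s)
for n in("top","side"):
    f=viewer.grab_frame(n);cv2.imwrite(f"pics/{n}0.png",f[:,:,::-1]);c=viewer.get_calibration(n);print(n,c)
E
```

```text
pics
{'t': 0.0, 'joints': array([-1.30359367e+00,  2.59199482e-01,  2.07589525e-02,  1.33375098e+00,
       -4.81689746e-07,  1.41820611e+00]), 'qd': array([ 7.16147996e-06,  1.65852954e-03,  1.03510183e-03, -2.41080393e-04,
        1.18877513e-03,  5.94428539e-04]), 'joint_efforts': array([ 4.80600156e-04, -5.55636013e+01,  3.44531536e+01,  1.34440514e-02,
       -1.43532643e-04,  2.02120091e-06]), 'ee_pos': array([ 0.22408432, -0.50195144,  0.23066113]), 'tcp_rot': array([ 9.78052260e-01,  2.08358559e-01, -4.01948303e-05, -6.96431260e-04]), 'contact_force': array([ 0.10561342, -0.22928253,  0.38336868]), 'moment': array([ 0.01604573, -0.02614697, -0.00797285]), 'opening': 0.08557823632704432}
top {'mtx': array([[473.70381798,   0.        , 314.59808616],
       [  0.        , 473.70381798, 203.09193088],
       [  0.        ,   0.        ,   1.        ]]), 'T': array([[-0.01646484,  0.9808194 , -0.19422206,  0.37545379],
       [-0.99986021, -0.01558551,  0.00605475,  0.01691547],
       [ 0.00291157,  0.1942946 ,  0.9809389 ,  1.23664363],
       [ 0.        ,  0.        ,  0.        ,  1.        ]])}
side {'mtx': array([[363.97680891,   0.        , 321.7628825 ],
       [  0.        , 363.97680891, 200.10145541],
       [  0.        ,   0.        ,   1.        ]]), 'T': array([[-0.90266286,  0.21853902, -0.37072964,  0.31185674],
       [-0.42968019, -0.50566604,  0.7481155 ,  0.6209664 ],
       [-0.02397296,  0.83459125,  0.55034784,  0.55001453],
       [ 0.        ,  0.        ,  0.        ,  1.        ]])}
```

View pics/top0.png

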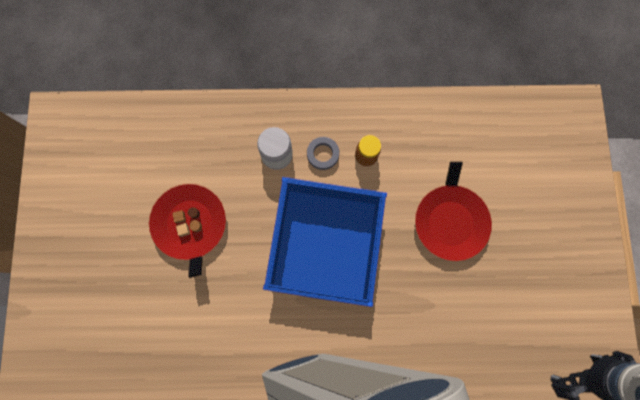

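View pics/side0.png

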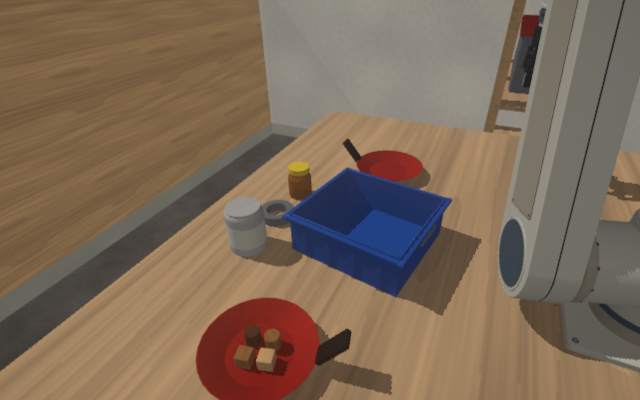

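The top view has the loaded dish at (188,222) with its handle at (196,267), the tote at (327,242), and the spare at (453,222) with its handle at (454,173). The side view agrees, with the four offcuts grouped in the dish.

```bash
cat > h.py <<'E'
import numpy as np, cv2
from workcell import sense, viewer
from scipy.spatial.transform import Rotation as R
def grab(n,save=None):
    c=viewer.get_calibration(n); f=viewer.grab_frame(n)
    if save: cv2.imwrite(f"pics/{save}.png",f[:,:,::-1])
    return f,c
def ray(c,uv,z):
    K,T=c["mtx"],c["T"]; d=np.array([(uv[0]-K[0,2])/K[0,0],-(uv[1]-K[1,2])/K[1,1],-1.])
    d=T[:3,:3]@d; o=T[:3,3]; return o+d*(z-o[2])/d[2]
def proj(c,p):
    T=c["T"];q=T[:3,:3].T@(np.asarray(p)-T[:3,3]);K=c["mtx"]
    return np.array([K[0,0]*q[0]/-q[2]+K[0,2],K[1,1]*q[1]/q[2]+K[1,2]])
def blobs(m,amin):
    cs,_=cv2.findContours(m.astype(np.uint8),cv2.RETR_EXTERNAL,cv2.CHAIN_APPROX_NONE)
    return sorted([c for c in cs if cv2.contourArea(c)>amin],key=cv2.contourArea)[::-1]
def redmask(f):
    f=f.astype(int); return (f[...,0]>90)&(f[...,1]<50)&(f[...,2]<50)
def circ(P):
    A=np.c_[2*P[:,:2],np.ones(len(P))];s=np.linalg.lstsq(A,(P[:,:2]**2).sum(1),rcond=None)[0]
    return s[:2],np.sqrt(s[2]+s[0]**2+s[1]**2)
def rim(c,cnt,z=.03):
    P=np.array([ray(c,p,z) for p in cv2.convexHull(cnt)[:,0]])
    o,r=circ(P)
    return o,r
E
python3 - <<'E'
from h import *
for n in("top","side"):
    im=cv2.imread(f"pics/{n}0.png")[:,:,::-1];c=viewer.get_calibration(n)
    for b in blobs(redmask(im),300): print(n,"red",cv2.boundingRect(b),rim(c,b))
    hs=im.max(2)<45
    for b in blobs(hs,60):
        m=cv2.moments(b);x,y,w,h=cv2.boundingRect(b)
        if y<60 or y>380 or w>60: continue
        rc=cv2.boxPoints(cv2.minAreaRect(b))
        print(n,"blk",(x,y,w,h),"mean",m['m10']/m['m00'],m['m01']/m['m00'],rc.round(1).tolist())
    q=im.astype(int)
    for b in blobs((q[...,2]>1.8*q[...,0])&(q[...,2]>60),2000):
        rc=cv2.boxPoints(cv2.minAreaRect(b)); P=np.array([ray(c,p,.1) for p in rc]); print(n,"tote",rc.tolist(),P.round(3).tolist(),P.mean(0))
E
```

```text
top red (150, 185, 75, 75) (array([0.57215134, 0.33875938]), np.float64(0.0965725102573159))
top red (416, 186, 75, 75) (array([ 0.55842872, -0.34649545]), np.float64(0.09656645526892456))
top blk (446, 163, 16, 23) mean 453.36091410559493 173.63041765169422 [[445.70001220703125, 184.3000030517578], [450.70001220703125, 160.8000030517578], [461.20001220703125, 163.0], [456.29998779296875, 186.5]]
top blk (189, 257, 13, 20) mean 195.2316715542522 266.6031280547409 [[188.8000030517578, 275.8999938964844], [190.3000030517578, 256.29998779296875], [201.60000610351562, 257.1000061035156], [200.10000610351562, 276.79998779296875]]
top tote [[263.3102722167969, 289.4446716308594], [280.8870544433594, 176.172119140625], [389.3782043457031, 193.0069580078125], [371.8014221191406, 306.2795104980469]] [[0.395, 0.134, 0.1], [0.67, 0.092, 0.1], [0.623, -0.174, 0.1], [0.352, -0.12, 0.1]] [ 0.50972293 -0.01699381  0.1       ]
side red (197, 298, 122, 102) (array([0.57333431, 0.34075891]), np.float64(0.09765373528482725))
side red (357, 151, 66, 30) (array([ 0.5595783 , -0.34415163]), np.float64(0.0
[... 277 characters left out ...]
4) mean 611.9820788530466 313.67921146953404 [[598.2999877929688, 304.8999938964844], [601.4000244140625, 301.20001220703125], [629.4000244140625, 325.3999938964844], [626.2000122070312, 329.0]]
side blk (346, 141, 14, 19) mean 352.567619047619 150.79238095238094 [[343.79998779296875, 143.60000610351562], [348.5, 140.1999969482422], [360.20001220703125, 156.6999969482422], [355.6000061035156, 160.0]]
side tote [[271.9275207519531, 238.89324951171875], [318.6552429199219, 138.05975341796875], [453.1199645996094, 200.3726806640625], [406.3922424316406, 301.2061767578125]] [[0.645, 0.171, 0.1], [0.77, -0.295, 0.1], [0.348, -0.105, 0.1], [0.369, 0.217, 0.1]] [ 0.53314162 -0.0030839   0.1       ]
```

```bash
cat >> h.py <<'E'
def dishR(yaw,pitch=0,roll=0): return R.from_euler('z',yaw)*R.from_euler('y',pitch)*R.from_euler('x',roll)
_z=np.array([.643,0,-.766]);_y=np.array([.766,0,.643])
TD=R.from_matrix(np.c_[np.cross(_y,_z),_y,_z])   # tool in dish frame
def tool_for_dish(o,yaw,pitch=0,back=0.):
    r=dishR(yaw,pitch); t=r*TD
    p=np.asarray(o)+r.apply([-.135,0,.068])+t.apply([0,0,.019-back]); return p,t
def delta(p,t):
    s=sense();c=R.from_quat(s["tcp_rot"])
    return (c.inv().apply(p-s["ee_pos"])*100).round(2).tolist()+(c.inv()*t).as_rotvec().round(3).tolist()
E
python3 - <<'E'
from h import *
im=cv2.imread("pics/top0.png");
for n,uvs,o in(("top",(195.23,266.6),(.5727,.3395)),("side",(331.4,351.7),(.5727,.3395)),("top",(453.36,173.63),(.559,-.3455)),("side",(352.6,150.8),(.559,-.3455))):
    c=viewer.get_calibration(n)
    for z in(.05,.057): 
        p=ray(c,uvs,z)[:2]-o; print(n,z,"r",np.hypot(*p),"az",np.arctan2(p[1],p[0]))
c=viewer.get_calibration("top")
print("can,jar,tape",[ray(c,u,z).round(3).tolist() for u,z in(((273,140),.11),((369,147),.09),((323,152),.024))])
E
```

```text
top 0.05 r 0.12237548417907393 az -2.889152752438963
top 0.057 r 0.12326532678227131 az -2.8765617408404895
side 0.05 r 0.120898477183866 az -2.942154563263709
side 0.057 r 0.12209074613608087 az -2.9797238061218803
top 0.05 r 0.12352366631008584 az -0.042420817194553054
top 0.057 r 0.12164053135296318 az -0.0252378249817191
side 0.05 r 0.12152306408114241 az -0.03596023208829599
side 0.057 r 0.11664954497476446 az 0.07914201376444452
can,jar,tape [[0.76, 0.111, 0.11], [0.745, -0.13, 0.09], [0.754, -0.015, 0.024]]
```

```bash
python3 - <<'E'
from h import *
p,t=tool_for_dish([.5727,.3395,0],.23,back=.10); print("pre",p)
print(delta(p,t))
s=sense(); c=R.from_quat(s["tcp_rot"])
mid=R.from_rotvec((c.inv()*t).as_rotvec()*.5)
print("mid",delta(np.array([.42,-.12,.33]),c*mid))
E
```

```text
pre [0.39054877 0.2968505  0.13003964]
[47.76, -66.15, 10.16, -0.583, 0.48, -1.321]
mid [33.46, -26.91, -9.89, -0.291, 0.24, -0.661]
```

```bash
python3 -m handwheel '[[[4,-3,-1.5,-0.03,0.03,-0.07,0.6],[8,-6,-3,-0.06,0.06,-0.15,0.6],[12,-9,-4.5,-0.1,0.09,-0.23,0.6],[16,-12,-6,-0.14,0.12,-0.31,0.6],[20,-15,-7,-0.18,0.15,-0.4,0.6],[24,-18,-8,-0.22,0.18,-0.48,0.6],[28,-21.5,-9,-0.25,0.21,-0.57,0.6],[33.5,-27,-10,-0.29,0.24,-0.66,0.6],[33.5,-27,-10,-0.29,0.24,-0.66,0.6]]]'
python3 - <<'E'
from h import *
p,t=tool_for_dish([.5727,.3395,0],.23,back=.12)
print(sense()["joints"],delta(p,t))
E
```

```text
t: 1.23
ee_pos: [0.4199, -0.116, 0.3317]
tcp_rot: [0.84, 0.51, 0.145, 0.114]
contact_force: [-0.2, -0.4, 1.0]
opening: 0.0514
[-0.5737689  -0.19565937 -0.26590008  1.16433459  0.15977772  1.50322429] [32.29, -28.36, 14.09, -0.291, 0.237, -0.657]
```

```bash
python3 -m handwheel '[[[4,-3.5,1,-0.04,0.03,-0.08,0.6],[8,-7,2,-0.08,0.06,-0.16,0.6],[12,-10.5,3.5,-0.11,0.09,-0.24,0.6],[16,-14,5.5,-0.15,0.12,-0.33,0.6],[20,-17.5,7.5,-0.18,0.15,-0.41,0.6],[24,-21,9.5,-0.22,0.18,-0.49,0.6],[28,-24.5,12,-0.25,0.21,-0.57,0.6],[32.3,-28.4,14.1,-0.29,0.24,-0.66,0.6],[32.3,-28.4,14.1,-0.29,0.24,-0.66,0.6]]]'
python3 - <<'E'
from h import *
p,t=tool_for_dish([.5727,.3395,0],.23,back=.12)
print(sense()["joints"],delta(p,t))
f,c=grab("wrist","w1"); g,ct=grab("top","top1")
cv2.imwrite("pics/w1v.png",cv2.resize(f[:,:,::-1],(640,400)))
for y in(.23,.3,.1):
  r=dishR(y);o=np.array([.5727,.3395,0])
  print([proj(c,o+r.apply(q)).round(0).tolist() for q in([-.1466,.016,.0817],[-.1466,-.016,.0817],[-.099,.016,.025],[-.099,-.016,.025])])
E
```

```text
t: 2.35
ee_pos: [0.3749, 0.2966, 0.1418]
tcp_rot: [0.58, 0.74, 0.267, 0.21]
contact_force: [0.0, -0.0, 1.0]
opening: 0.0507
[ 0.65258161 -0.1032316  -0.88465921  0.13922264 -0.2592928   1.89392874] [-0.34, 0.41, -0.12, -0.005, -0.006, 0.009]
[[325.0, 194.0], [324.0, 233.0], [324.0, 172.0], [323.0, 203.0]]
[[324.0, 207.0], [325.0, 244.0], [323.0, 179.0], [324.0, 209.0]]
[[329.0, 169.0], [324.0, 211.0], [326.0, 159.0], [323.0, 191.0]]
```

View pics/w1v.png

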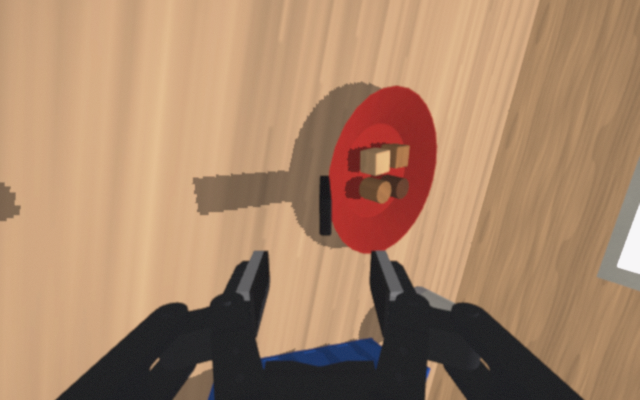

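The wrist view shows the handle edge-on at column 325, rows 175–235. That matches the prediction for yaw 0.23, so I'm going in.

```bash
python3 -m handwheel '[[[-0.3,0.4,2.5,0,0,0.01,0.6],[-0.3,0.4,5,0,0,0.01,0.6],[-0.3,0.4,7.5,0,0,0.01,0.6],[-0.3,0.4,9.5,0,0,0.01,0.6],[-0.3,0.4,11,0,0,0.01,0.6],[-0.3,0.4,11.9,0,0,0.01,0.6],[-0.3,0.4,11.9,0,0,0.01,0.6]]]'
python3 - <<'E'
from h import *
p,t=tool_for_dish([.5727,.3395,0],.232)
print(sense()["joints"],delta(p,t))
f,c=grab("wrist","w2")
E
```

```text
t: 3.32
ee_pos: [0.4558, 0.3091, 0.0561]
tcp_rot: [0.587, 0.734, 0.269, 0.21]
contact_force: [0.4, -0.9, -0.5]
opening: 0.051
[ 0.55131194  0.17185461 -0.928916   -0.20115939 -0.20188108  1.82894455] [0.27, -0.33, 0.07, -0.002, -0.001, -0.01]
```

View pics/w2.png

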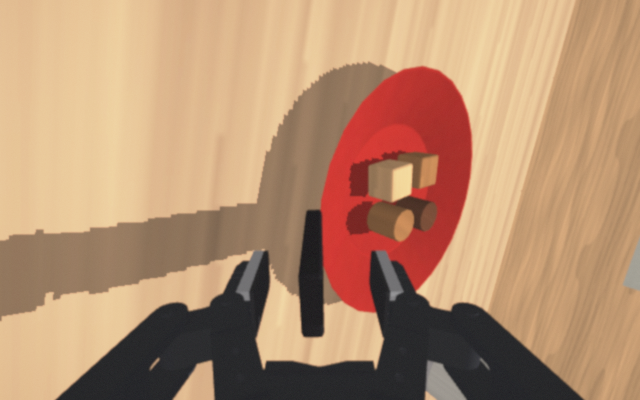

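The handle now sits between the pads, at column 312 against a finger midpoint of 318. I'm undoing the small lateral offset and closing.

```bash
python3 -m handwheel '[[[0.3,-0.3,0,0,0,-0.01,0.6],[0.3,-0.3,0.1,0,0,-0.01,0.4],[0.3,-0.3,0.1,0,0,-0.01,0.2],[0.3,-0.3,0.1,0,0,-0.01,0],[0.3,-0.3,0.1,0,0,-0.01,0],[0.3,-0.3,0.1,0,0,-0.01,0],[0.3,-0.3,0.1,0,0,-0.01,0],[0.3,-0.3,0.1,0,0,-0.01,0]]]' 120
python3 - <<'E'
from h import *
p,t=tool_for_dish([.5727,.3395,0],.232)
print(sense()["joints"],delta(p,t))
up=np.array([0,0,.1]); s=sense();c=R.from_quat(s["tcp_rot"]); print("up10cm",c.inv().apply(up)*100)
E
```

```text
t: 4.38
ee_pos: [0.4532, 0.3121, 0.0537]
tcp_rot: [0.583, 0.738, 0.268, 0.211]
contact_force: [-4.1, 3.1, 6.1]
opening: 0.0088
[ 0.56141696  0.17730271 -0.93232979 -0.20899466 -0.20741715  1.826263  ] [-0.08, -0.03, 0.01, -0.002, -0.002, 0.001]
up10cm [ 0.00796093  6.41736288 -7.66924965]
```

```bash
python3 -m handwheel '[[[0,0.3,-0.4,0,0,0,0],[0,1,-1.2,0,0,0,0],[0,2,-2.4,0,0,0,0],[0,3.2,-3.8,0,0,0,0],[0,4.5,-5.4,0,0,0,0],[0,5.8,-6.9,0,0,0,0],[0,7,-8.4,0,0,0,0],[0,8.2,-9.8,0,0,0,0],[0,9,-10.8,0,0,0,0],[0,9,-10.8,0,0,0,0]]]'
python3 - <<'E'
from h import *
f,c=grab("wrist","w3"); g,ct=grab("side","s3")
cv2.imwrite("pics/c3.png",np.vstack([f[:,:,::-1],g[:,:,::-1]])[:,:,:][::1, ::1][:800] if 0 else cv2.resize(np.hstack([f,g])[:,:,::-1],(800,250)))
s=sense();T=R.from_quat(s["tcp_rot"]);D=T*TD.inv()
o=s["ee_pos"]-T.apply([0,0,.019])-D.apply([-.135,0,.068]); print("dish",o,D.as_euler('ZYX'),s["joints"])
p,t=tool_for_dish([.49,-.015,.26],0.1); print(p,delta(p,t))
E
```

```text
t: 5.62
ee_pos: [0.4527, 0.3114, 0.1945]
tcp_rot: [0.583, 0.737, 0.268, 0.211]
contact_force: [0.4, 0.3, -3.6]
opening: 0.0084
dish [0.57158897 0.3396193  0.13922141] [2.33270255e-01 3.59899867e-03 1.06382394e-04] [ 0.56105658 -0.05511023 -0.68847023  0.26945381 -0.20751148  1.82638895]
[ 0.36782916 -0.02725797  0.31344749] [-30.98, -4.62, -19.52, -0.004, -0.086, 0.102]
```

View pics/c3.png

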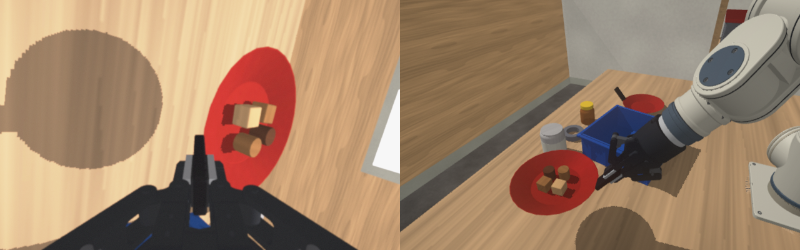

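Lifted level, with all four offcuts in the dish at about (245,128) in the wrist half of the image. Next I'm checking arm reach for the pour with a quick link fit.

```bash
python3 - <<'E'
from h import *
J=np.array([[-1.3036,.2592,.02076,1.33375,0],[-.57377,-.19566,-.2659,1.16433,.15978],[.65258,-.10323,-.88466,.13922,-.2593],[.55131,.17185,-.92892,-.20116,-.20188],[.56106,-.05511,-.68847,.26945,-.20751]])
P=np.array([[.2241,-.502,.2307],[.4199,-.116,.3317],[.3749,.2966,.1418],[.4558,.3091,.0561],[.4527,.3114,.1945]])
A=[];B=[]
for j,p in zip(J,P):
    r=p[0]*np.cos(j[0])+p[1]*np.sin(j[0]);f=j[1]-j[2];th=f+j[3]
    # a,b,L1,L2,z0
    A+=[[np.sin(j[1]),np.cos(f),np.cos(th)*np.cos(j[4]),0],[np.cos(j[1]),-np.sin(f),-np.sin(th)*np.cos(j[4]),1]];B+=[r,p[2]]
x,res,rk,_=np.linalg.lstsq(np.array(A),np.array(B),rcond=None);a,b,L,z0=x
print(x,np.array(A)@x-B)
from scipy.optimize import least_squares
for phi,rx,rz in((0,.59,.29),(30,.56,.22),(45,.50,.19),(60,.48,.17),(75,.47,.17),(85,.47,.17)):
    ph=np.radians(phi);c,s=np.cos(ph),np.sin(ph)
    g=np.array([rx-.235*c+.038*s, rz+.235*s+.038*c]);th=np.radians(50)+ph
    t=g+.019*np.array([np.cos(th),-np.sin(th)]);w=t-L*np.array([np.cos(th),-np.sin(th)])-[0,z0]
    k=least_squares(lambda q:[a*np.sin(q[0])+b*np.cos(q[1])-w[0],a*np.cos(q[0])-b*np.sin(q[1])-w[1]],[0,.4])
    j2,f=k.x;print(phi,"tcp",t.round(3),"j2,j3,j4",np.round([j2,j2-f,th-f],2),k.cost.round(5))
E
```

```text
[0.60928223 0.4057906  0.42258787 0.15119864] [ 0.00652914 -0.00900193  0.00836174 -0.00516806 -0.00544086  0.00450825
 -0.00472236  0.00941962  0.00067426  0.00024213]
0 tcp [0.367 0.313] j2,j3,j4 [-0.53 -0.63  0.77] 0.0
30 tcp [0.379 0.352] j2,j3,j4 [-0.17 -0.13  1.43] 0.0
45 tcp [0.359 0.364] j2,j3,j4 [-0.02  0.05  1.72] 0.0
60 tcp [0.389 0.375] j2,j3,j4 [0.21 0.27 1.98] 0.0
75 tcp [0.435 0.391] j2,j3,j4 [0.47 0.57 2.29] 0.0
85 tcp [0.474 0.394] j2,j3,j4 [0.66 0.8  2.5 ] 0.0
```

```bash
cat >> h.py <<'E'
def dishnow():
    s=sense();T=R.from_quat(s["tcp_rot"]);D=T*TD.inv()
    return s["ee_pos"]-T.apply([0,0,.019])-D.apply([-.135,0,.068]),D.as_euler('ZYX')
def plan(o1,yaw1,ph1,n,pivot=(0,0,0)):
    o0,e=dishnow(); q=np.array(pivot)
    a=o0+dishR(e[0],e[1]).apply(q); b=np.asarray(o1)
    for k in range(1,n+1):
        u=k/n; y=e[0]+u*(yaw1-e[0]); f=e[1]+u*(ph1-e[1])
        o=a+u*(b-a)-dishR(y,f).apply(q)
        print([round(v,2) for v in delta(*tool_for_dish(o,y,f))],end=" ")
        print() if k%3==0 else None
E
python3 - <<'E'
from h import *
plan([.51,.06,.22],-1.35,0,15)
E
```

```text
[-0.43, -0.24, -0.9, -0.0, -0.07, 0.08] [-0.87, -0.38, -1.71, -0.0, -0.14, 0.16] [-1.34, -0.42, -2.44, -0.0, -0.2, 0.24] 
[-1.85, -0.36, -3.09, -0.0, -0.27, 0.32] [-2.42, -0.2, -3.65, -0.0, -0.34, 0.41] [-3.05, 0.05, -4.14, -0.0, -0.41, 0.49] 
[-3.77, 0.39, -4.56, -0.0, -0.47, 0.57] [-4.58, 0.8, -4.91, -0.0, -0.54, 0.65] [-5.49, 1.28, -5.21, -0.0, -0.61, 0.73] 
[-6.51, 1.82, -5.45, -0.0, -0.68, 0.81] [-7.65, 2.42, -5.66, -0.0, -0.74, 0.89] [-8.91, 3.05, -5.82, -0.0, -0.81, 0.97] 
[-10.31, 3.72, -5.96, -0.0, -0.88, 1.05] [-11.84, 4.41, -6.09, -0.0, -0.95, 1.13] [-13.5, 5.11, -6.2, -0.0, -1.02, 1.21]
```

```bash
python3 -m handwheel '[[[-0.4,-0.2,-0.9,0,-0.07,0.08,0],[-0.9,-0.4,-1.7,0,-0.14,0.16,0],[-1.3,-0.4,-2.4,0,-0.2,0.24,0],[-1.85,-0.4,-3.1,0,-0.27,0.32,0],[-2.4,-0.2,-3.65,0,-0.34,0.41,0],[-3.05,0,-4.1,0,-0.41,0.49,0],[-3.8,0.4,-4.6,0,-0.47,0.57,0],[-4.6,0.8,-4.9,0,-0.54,0.65,0],[-5.5,1.3,-5.2,0,-0.61,0.73,0],[-6.5,1.8,-5.45,0,-0.68,0.81,0]]]'
python3 - <<'E'
from h import *
print(dishnow(),sense()["joints"]);plan([.51,.06,.22],-1.35,0,6)
E
```

```text
t: 6.98
ee_pos: [0.4468, 0.2432, 0.2455]
tcp_rot: [0.876, 0.342, 0.122, 0.318]
contact_force: [-0.1, 0.1, -3.7]
opening: 0.0088
(array([0.5296    , 0.15276216, 0.1916861 ]), array([-0.82752498,  0.002721  , -0.00416493])) [ 0.7067477   0.19048888 -0.20983474  1.14414815 -0.69519704  3.09400963]
[-0.24, 1.04, 0.26, -0.0, -0.05, 0.07] [-0.47, 2.14, 0.58, -0.0, -0.11, 0.14] [-0.72, 3.32, 0.95, -0.0, -0.16, 0.2] 
[-0.99, 4.57, 1.39, -0.0, -0.22, 0.27] [-1.29, 5.88, 1.88, -0.0, -0.28, 0.34] [-1.63, 7.26, 2.42, -0.0, -0.33, 0.4]
```

```bash
python3 - <<'E'
from h import *
plan([.50,.05,.21],-.95,0,6)
E
```

```text
[-1.3, 0.9, 0.37, -0.0, -0.01, 0.02] [-2.57, 1.8, 0.74, -0.0, -0.02, 0.03] [-3.84, 2.71, 1.11, -0.0, -0.04, 0.05] 
[-5.12, 3.63, 1.49, -0.0, -0.05, 0.07] [-6.39, 4.54, 1.87, -0.0, -0.06, 0.08] [-7.66, 5.46, 2.26, -0.0, -0.07, 0.1]
```

```bash
python3 -m handwheel '[[[-1,0.7,0.3,0,0,0,0],[-2.6,1.8,0.7,0,0,0,0],[-3.8,2.7,1.1,0,-0.02,0.02,0],[-5.1,3.6,1.5,0,-0.03,0.05,0],[-6.4,4.5,1.9,0,-0.05,0.07,0],[-7.7,5.5,2.3,0,-0.07,0.1,0],[-7.7,5.5,2.3,0,-0.07,0.1,0]]]'
python3 - <<'E'
from h import *
print(dishnow(),sense()["joints"])
h=np.array([np.cos(-.95),np.sin(-.95)]);c=np.array([.505,-.015])
r=c-.035*h
print("rim goal",r);plan([r[0],r[1],.165],-.95,1.05,9,pivot=(.1,0,.03))
E
```

```text
t: 7.85
ee_pos: [0.4287, 0.1482, 0.2638]
tcp_rot: [0.896, 0.285, 0.107, 0.324]
contact_force: [-0.7, 0.3, -3.6]
opening: 0.0086
(array([0.50023945, 0.04862412, 0.21003352]), array([-0.95115781,  0.00276414,  0.00697224])) [ 0.56626678  0.07370625 -0.30221639  1.14344212 -0.69400022  3.07216483]
rim goal [0.48464109 0.01346954]
[-0.32, 0.76, -1.63, 0.12, -0.01, -0.0] [-0.68, 1.7, -3.03, 0.23, -0.01, -0.0] [-1.04, 2.8, -4.16, 0.35, -0.01, -0.0] 
[-1.4, 4.02, -5.02, 0.47, -0.01, -0.0] [-1.76, 5.33, -5.58, 0.58, -0.01, -0.0] [-2.12, 6.7, -5.85, 0.7, -0.01, -0.0] 
[-2.48, 8.08, -5.82, 0.81, -0.01, -0.0] [-2.85, 9.46, -5.48, 0.93, -0.01, -0.0] [-3.21, 10.78, -4.85, 1.05, -0.01, -0.0]
```

```bash
python3 -m handwheel '[[[-0.3,0.8,-1.6,0.12,0,0,0],[-0.7,1.7,-3,0.23,0,0,0],[-1,2.8,-4.2,0.35,0,0,0],[-1.4,4,-5,0.47,0,0,0],[-1.8,5.3,-5.6,0.58,0,0,0],[-2.1,6.7,-5.9,0.7,0,0,0]]]'
python3 - <<'E'
from h import *
print(dishnow(),sense()["joints"])
plan([.485,.013,.165],-.95,1.4,8,pivot=(.1,0,.03))
E
```

```text
t: 8.6
ee_pos: [0.4192, 0.1244, 0.3528]
tcp_rot: [0.952, 0.305, 0.003, -0.004]
contact_force: [1.1, 0.7, -3.5]
opening: 0.0086
(array([0.45421869, 0.07706981, 0.2325074 ]), array([-0.94351797,  0.70509697,  0.01069999])) [0.08923049 0.05067682 0.07183135 1.5883702  0.00999236 2.61046985]
[-0.07, 1.14, -0.97, 0.09, -0.01, -0.01] [-0.21, 2.39, -1.81, 0.17, -0.01, -0.01] [-0.35, 3.73, -2.5, 0.26, -0.01, -0.0] 
[-0.49, 5.15, -3.05, 0.35, -0.01, -0.0] [-0.63, 6.64, -3.45, 0.43, -0.01, -0.0] [-0.78, 8.19, -3.68, 0.52, -0.01, 0.0] 
[-0.94, 9.77, -3.76, 0.61, -0.01, 0.0] [-1.09, 11.39, -3.66, 0.69, -0.01, 0.0]
```

```bash
python3 -m handwheel '[[[-0.1,1.1,-1,0.09,0,0,0],[-0.2,2.4,-1.8,0.17,0,0,0],[-0.35,3.7,-2.5,0.26,0,0,0],[-0.5,5.1,-3,0.35,0,0,0],[-0.6,6.6,-3.4,0.43,0,0,0],[-0.8,8.2,-3.7,0.52,0,0,0],[-0.9,9.8,-3.8,0.61,0,0,0],[-1.1,11.4,-3.7,0.7,0,0,0],[-1.1,11.4,-3.7,0.7,0,0,0],[-1.1,11.4,-3.7,0.7,0,0,0]]]'
python3 - <<'E'
from h import *
print(dishnow(),sense()["joints"])
f,c=grab("side","s4");g,_=grab("top","t4")
cv2.imwrite("pics/c4.png",np.hstack([f[100:340,200:600],g[100:340,200:600]])[:,:,::-1])
E
```

```text
t: 9.85
ee_pos: [0.4566, 0.0472, 0.317]
tcp_rot: [0.903, 0.284, -0.078, -0.314]
contact_force: [0.3, -0.2, -2.9]
opening: 0.0085
(array([0.44597384, 0.07149469, 0.18576431]), array([-0.80424676,  1.35299758,  0.17347403])) [-0.34100414  0.3671084   0.20297572  1.94815637  0.39557829  2.07962182]
```

View pics/c4.png

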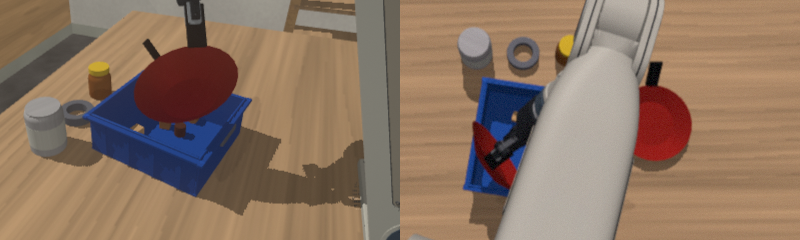

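The dish is tipped and offcuts are visible in the tote. The force fell from 3.7 to 2.9 N. I'm raising it straight up, then checking.

```bash
python3 - <<'E'
from h import *
c=R.from_quat(sense()["tcp_rot"]); print(c.inv().apply([0,0,.12])*100)
E
```

```text
[ 0.46325179 -7.3221813  -9.49584429]
```

```bash
python3 -m handwheel '[[[0,-1.2,-1.6,0,0,0,0],[0.1,-2.4,-3.2,0,0,0,0],[0.2,-3.6,-4.8,0,0,0,0],[0.3,-4.9,-6.3,-0.1,0,0,0],[0.3,-6,-7.9,-0.2,0,0,0],[0.3,-6.6,-9,-0.3,0,0,0],[0.3,-6.6,-9,-0.3,0,0,0]]]'
python3 - <<'E'
from h import *
print(dishnow(),sense()["joints"])
f,c=grab("side","s5");g,_=grab("wrist","w5")
cv2.imwrite("pics/c5.png",np.hstack([f[100:400,200:600],g[50:350,120:520]])[:,:,::-1])
o,e=dishnow()
plan([.47,-.05,.27],-.6,0,9)
E
```

```text
t: 10.82
ee_pos: [0.4533, 0.0495, 0.4127]
tcp_rot: [0.941, 0.293, -0.023, -0.169]
contact_force: [-0.2, 0.3, -1.9]
opening: 0.0082
(array([0.46871271, 0.04003712, 0.28006121]), array([-0.881735  ,  1.03423649,  0.11004076])) [-0.25032462  0.21280384  0.36779231  1.94843431  0.2631479   2.25769542]
[-0.24, -0.54, 0.54, -0.12, -0.08, -0.1] [-1.13, -0.95, 1.2, -0.23, -0.09, -0.14] [-2.11, -1.24, 1.98, -0.34, -0.08, -0.17] 
[-3.17, -1.37, 2.88, -0.46, -0.08, -0.21] [-4.3, -1.34, 3.87, -0.57, -0.07, -0.25] [-5.48, -1.14, 4.94, -0.68, -0.05, -0.29] 
[-6.68, -0.75, 6.08, -0.8, -0.03, -0.32] [-7.91, -0.16, 7.26, -0.91, -0.01, -0.36] [-9.13, 0.61, 8.46, -1.02, 0.02, -0.4]
```

View pics/c5.png

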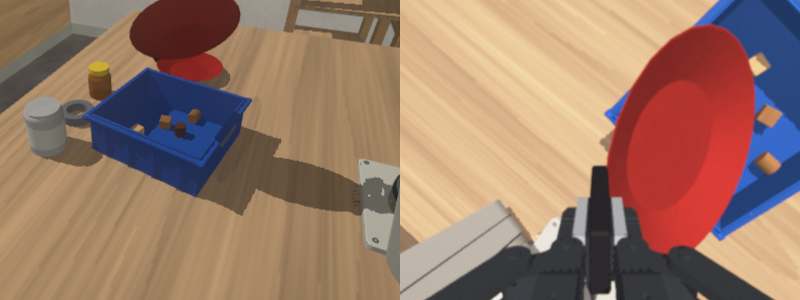

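All four offcuts lie in the tote and the dish is empty. I'm levelling it on the way to the spare.

```bash
python3 -m handwheel '[[[-0.2,-0.5,0.5,-0.12,-0.08,-0.1,0],[-1.1,-1,1.2,-0.23,-0.09,-0.14,0],[-2.1,-1.2,2,-0.34,-0.08,-0.17,0],[-3.2,-1.4,2.9,-0.46,-0.08,-0.21,0],[-4.3,-1.3,3.9,-0.57,-0.07,-0.25,0],[-5.5,-1.1,4.9,-0.68,-0.05,-0.29,0],[-6.7,-0.8,6.1,-0.8,-0.03,-0.32,0],[-7.9,-0.2,7.3,-0.91,-0.01,-0.36,0],[-9.1,0.6,8.5,-1.02,0.02,-0.4,0],[-9.1,0.6,8.5,-1.02,0.02,-0.4,0]]]'
python3 - <<'E'
from h import *
print(dishnow(),sense()["joints"])
plan([.556,-.344,.2],-.4,0,9)
E
```

```text
t: 12.18
ee_pos: [0.3652, 0.0196, 0.3182]
tcp_rot: [0.831, 0.441, 0.158, 0.3]
contact_force: [0.2, -0.2, -2.2]
opening: 0.0085
(array([ 0.46645256, -0.04924049,  0.26395986]), array([-0.59605458,  0.00672766, -0.00251336])) [ 0.190251   -0.38497961 -0.54986385  0.87793628 -0.4698339   2.22697638]
[-2.43, 1.59, 2.26, -0.0, 0.02, -0.01] [-4.85, 3.18, 4.52, -0.0, 0.03, -0.03] [-7.26, 4.77, 6.78, -0.0, 0.04, -0.05] 
[-9.68, 6.37, 9.05, -0.0, 0.06, -0.07] [-12.1, 7.98, 11.32, -0.0, 0.07, -0.08] [-14.51, 9.59, 13.59, -0.01, 0.09, -0.1] 
[-16.93, 11.2, 15.87, -0.01, 0.1, -0.12] [-19.34, 12.82, 18.15, -0.01, 0.11, -0.13] [-21.76, 14.44, 20.44, -0.01, 0.13, -0.15]
```

```bash
python3 -m handwheel '[[[-2,1.3,1.8,0,0.02,-0.01,0],[-4.8,3.2,4.4,0,0.03,-0.03,0],[-7.3,4.8,6.6,0,0.04,-0.05,0],[-9.7,6.4,9,0,0.06,-0.07,0],[-12.1,8,11.3,0,0.07,-0.08,0],[-14.5,9.6,13.6,0,0.09,-0.1,0],[-17,11.2,15.9,0,0.1,-0.12,0],[-19.5,12.8,18.3,0,0.12,-0.13,0],[-21.8,14.4,20.4,0,0.13,-0.15,0],[-21.8,14.4,20.4,0,0.13,-0.15,0]]]'
python3 - <<'E'
from h import *
print(dishnow(),sense()["joints"])
f,c=grab("side","s6");g,ct=grab("top","t6")
cv2.imwrite("pics/c6.png",np.hstack([f[60:260,260:560],g[100:300,340:640]])[:,:,::-1])
o,e=dishnow()
for b in blobs(redmask(g),200):print("top",cv2.boundingRect(b),rim(ct,b,o[2]+.03))
for b in blobs(redmask(f),200):print("side",cv2.boundingRect(b),rim(c,b,o[2]+.03),rim(c,b))
E
```

```text
t: 13.42
ee_pos: [0.4427, -0.3001, 0.2525]
tcp_rot: [0.786, 0.519, 0.188, 0.28]
contact_force: [-0.4, 0.4, -3.1]
opening: 0.0087
(array([ 0.55535599, -0.34753368,  0.19781364]), array([-0.40141291,  0.01051939,  0.00600528])) [-0.94051516 -0.15264715 -0.58979492  0.52153328  0.33614811  1.14103499]
top (416, 168, 109, 91) (array([ 0.54541524, -0.32415816]), np.float64(0.11141801080968948))
side (357, 151, 64, 30) (array([0.46540136, 0.02401143]), np.float64(0.05851011141973031)) (array([ 0.56009183, -0.34412874]), np.float64(0.09459310550887377))
side (362, 91, 71, 22) (array([ 0.55366983, -0.3373536 ]), np.float64(0.09198684317047014)) (array([ 0.70279517, -0.9283464 ]), np.float64(0.14871482809240308))
```

View pics/c6.png

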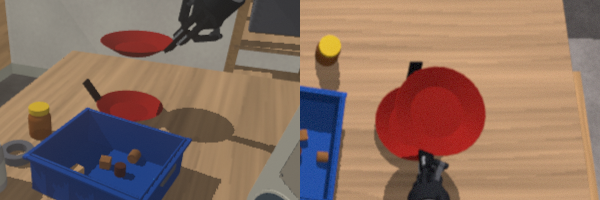

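```bash
cat >> h.py <<'E'
def fit(c,m,z,o,r=.0975,tol=.006):
    b=np.vstack(blobs(m,200))[:,0]; P=np.array([ray(c,p,z)[:2] for p in b]); o=np.array(o[:2])
    for _ in range(12):
        s=abs(np.hypot(*(P-o).T)-r)<tol
        d=P[s]-o; u=d/np.hypot(*d.T)[:,None]; o=o+np.linalg.lstsq(u,np.hypot(*d.T)-r,rcond=None)[0]
    return o.round(4),s.sum()
E
python3 - <<'E'
from h import *
o,e=dishnow()
for n,i in(("top","t6"),("side","s6")):
    im=cv2.imread(f"pics/{i}.png")[:,:,::-1];c=viewer.get_calibration(n);m=redmask(im)
    print(n,"held",fit(c,m,o[2]+.03,o),"spare",fit(c,m,.03,[.559,-.3455]))
    im=cv2.imread(f"pics/{n}0.png")[:,:,::-1];m=redmask(im);print("before: spare",fit(c,m,.03,[.559,-.3455]),"dish",fit(c,m,.03,[.5727,.3395]))
print(o)
plan([.559,-.3455,.045],-.4,0,9)
E
```

```text
top held (array([ 0.5537, -0.3439]), np.int64(198)) spare (array([ 0.5593, -0.349 ]), np.int64(102))
before: spare (array([ 0.5584, -0.3465]), np.int64(211)) dish (array([0.5725, 0.3388]), np.int64(211))
side held (array([ 0.5524, -0.3469]), np.int64(68)) spare (array([ 0.5571, -0.338 ]), np.int64(76))
before: spare (array([ 0.5608, -0.3382]), np.int64(88)) dish (array([0.5736, 0.3405]), np.int64(291))
[ 0.5551298  -0.34474427  0.19836204]
[0.03, -1.06, 1.35, -0.0, -0.0, -0.0] [0.03, -2.13, 2.7, -0.0, -0.0, -0.0] [0.03, -3.19, 4.05, -0.0, -0.0, -0.0] 
[0.03, -4.25, 5.4, -0.0, -0.0, -0.0] [0.03, -5.31, 6.74, -0.01, -0.0, -0.0] [0.03, -6.38, 8.09, -0.01, -0.0, -0.0] 
[0.03, -7.44, 9.44, -0.01, -0.0, -0.0] [0.03, -8.5, 10.79, -0.01, -0.0, -0.0] [0.04, -9.56, 12.14, -0.01, -0.0, -0.0]
```

```bash
python3 -m handwheel '[[[0,-0.8,1,0,0,0,0],[0,-2,2.5,0,0,0,0],[0,-3.2,4,0,0,0,0],[0,-4.3,5.4,0,0,0,0],[0,-5.3,6.7,0,0,0,0],[0,-6.4,8.1,0,0,0,0],[0,-7.4,9.4,0,0,0,0],[0,-8.5,10.8,0,0,0,0],[0,-9.6,12.1,-0.01,0,0,0],[0,-9.6,12.1,-0.01,0,0,0]]]'
python3 - <<'E'
from h import *
f,c=grab("side","s7");g,ct=grab("top","t7")
o,e=dishnow();print(o,e,sense()["joints"])
print("top",fit(ct,redmask(g),o[2]+.03,o),"side",fit(c,redmask(f),o[2]+.03,o))
cv2.imwrite("pics/c7.png",cv2.resize(np.hstack([f[100:220,320:470],g[150:290,390:540][:120]])[:,:,::-1],(800,320)))
plan([.5585,-.346,.022],-.4,0,1)
plan([.5585,-.346,.008],-.4,0,1)
E
```

```text
t: 14.78
ee_pos: [0.4446, -0.2961, 0.0968]
tcp_rot: [0.784, 0.519, 0.191, 0.282]
contact_force: [0.2, -0.3, -3.8]
opening: 0.0087
[ 0.5587165  -0.34480907  0.04539147] [-3.98996607e-01 -3.59411094e-04  5.39798607e-03] [-0.93391315  0.03975986 -0.902016    0.00502877  0.33783497  1.14774356]
top (array([ 0.5563, -0.3412]), np.int64(234)) side (array([ 0.56  , -0.3378]), np.int64(70))
[-0.09, -1.48, 1.81, 0.0, -0.01, -0.0] [-0.1, -2.38, 2.88, 0.0, -0.01, -0.0]
```

View pics/c7.png

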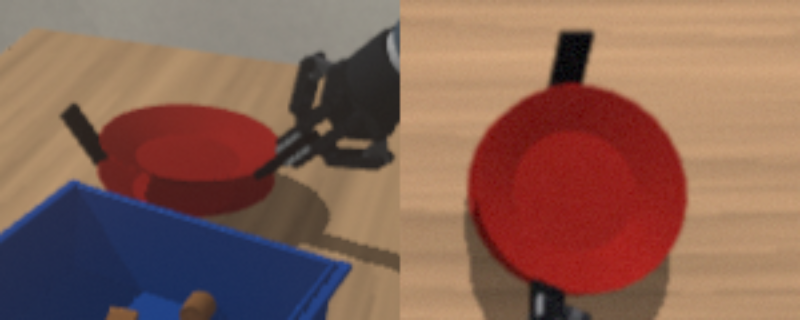

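```bash
python3 - <<'E'
from h import *
plan([.559,-.347,.022],-.4,0,1);plan([.559,-.347,.008],-.4,0,1)
E
```

```text
[-0.16, -1.41, 1.86, 0.0, -0.01, -0.0] [-0.17, -2.31, 2.93, 0.0, -0.01, -0.0]
```

```bash
python3 -m handwheel '[[[-0.2,-0.7,0.9,0,0,0,0],[-0.2,-1.4,1.8,0,0,0,0],[-0.2,-1.7,2.2,0,0,0,0],[-0.2,-1.9,2.5,0,0,0,0],[-0.2,-2.1,2.7,0,0,0,0],[-0.2,-2.1,2.7,0,0,0,0]]]'
python3 - <<'E'
from h import *
f,c=grab("side","s8");g,ct=grab("top","t8")
o,e=dishnow();print(o,e,sense()["contact_force"],sense()["moment"])
print("top",fit(ct,redmask(g),o[2]+.03,o),"side",fit(c,redmask(f),o[2]+.03,o))
plan([.559,-.347,.007],-.4,0,1)
E
```

```text
t: 15.62
ee_pos: [0.4459, -0.2995, 0.0646]
tcp_rot: [0.783, 0.519, 0.191, 0.284]
contact_force: [-0.1, 0.5, -2.7]
opening: 0.0082
[ 0.55925606 -0.34709056  0.01141223] [-0.39905387 -0.0005762   0.00530232] [ 0.03084188 -0.26664896 -1.63698564] [ 0.52045047  1.07859387 -0.00708074]
top (array([ 0.5576, -0.3456]), np.int64(217)) side (array([ 0.5623, -0.3438]), np.int64(94))
[0.04, -0.3, 0.32, 0.0, -0.01, -0.0]
```

```bash
python3 -m handwheel '[[[0,-0.15,0.15,0,0,0,0],[0,-0.25,0.3,0,0,0,0],[0,-0.25,0.3,0,0,0,0]]]'
python3 - <<'E'
from h import *
f,c=grab("side","s9");g,ct=grab("top","t9")
o,e=dishnow();print(o,e,sense()["contact_force"],sense()["moment"])
print("top",fit(ct,redmask(g),.038,o),"side",fit(c,redmask(f),.038,o))
cv2.imwrite("pics/c9.png",cv2.resize(np.hstack([f[120:220,330:455],g[155:280,390:540][:100]])[:,:,::-1],(800,290)))
E
```

```text
t: 16.1
ee_pos: [0.4464, -0.3, 0.0615]
tcp_rot: [0.783, 0.519, 0.192, 0.285]
contact_force: [-2.9, 1.6, 4.0]
opening: 0.0087
[ 0.55977353 -0.3475306   0.00835778] [-0.39876981 -0.00221771  0.00454412] [-3.0960301   1.86925169  3.97987347] [-0.10081576  0.2563676  -0.01818039]
top (array([ 0.5585, -0.3467]), np.int64(217)) side (array([ 0.5624, -0.3455]), np.int64(108))
```

View pics/c9.png

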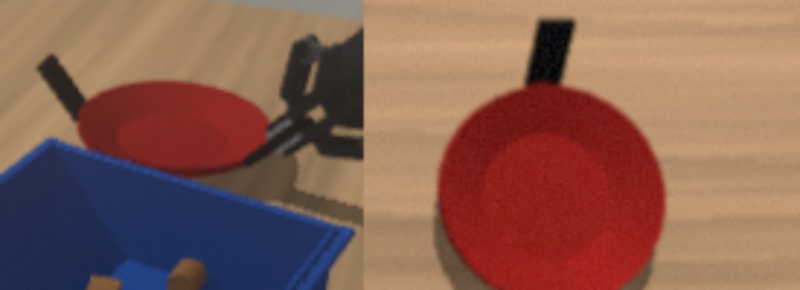

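The dish is seated: kinematic z is 8.4 mm, and its top-view centre of (0.5585, -0.3467) matches the spare's original centre. Releasing now.

```bash
python3 -m handwheel '[[[0,0,0,0,0,0,0.1],[0,0,0,0,0,0,0.25],[0,0,0,0,0,0,0.4],[0,0,0,0,0,0,0.5],[0,0,-1,0,0,0,0.5],[0,0,-3,0,0,0,0.5],[0,0,-6,0,0,0,0.5],[0,0,-9,0,0,0,0.5],[0,0,-12,0,0,0,0.5],[0,0,-12,0,0,0,0.5]]]' 20
python3 - <<'E'
from h import *
f,c=grab("side","s10");g,ct=grab("top","t10");w,_=grab("wrist","w10")
print(sense()["contact_force"],sense()["ee_pos"])
print("top",fit(ct,redmask(g),.038,[.5585,-.3467]),"side",fit(c,redmask(f),.038,[.5585,-.3467]))
cv2.imwrite("pics/c10.png",np.hstack([f[100:340,240:480],g[120:360,260:500],cv2.resize(w,(384,240))[:, :300]])[:,:,::-1])
E
```

```text
t: 17.45
ee_pos: [0.3745, -0.2707, 0.1554]
tcp_rot: [0.783, 0.518, 0.191, 0.287]
contact_force: [0.1, -0.3, 0.4]
opening: 0.0425
[ 0.89357462 -0.06275943 -0.72070939] [ 0.3749871  -0.27038296  0.15290857]
top (array([ 0.5584, -0.3466]), np.int64(215)) side (array([ 0.5604, -0.3404]), np.int64(121))
```

View pics/c10.png

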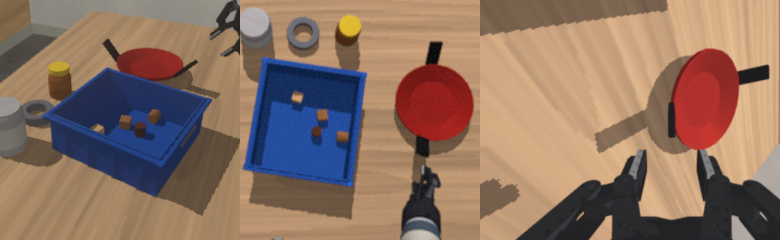

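Released: the dish is nested and steady, the four offcuts are in the tote, the bystanders are in place and the gripper is clear.

```bash
python3 -m handwheel '[[[0,0,-1,0,0,0,0.5],[0,0,-1,0,0,0,0.5],[0,0,-1,0,0,0,0.5],[0,0,-1,0,0,0,0.5]]]'; python3 -c "
from workcell import finish_job
print(finish_job())"
```

```text
t: 18.1
ee_pos: [0.3691, -0.2679, 0.1603]
tcp_rot: [0.783, 0.519, 0.192, 0.285]
contact_force: [1.2, -0.1, 0.3]
opening: 0.0424
the job is handed in; nothing more can be done
None
```

I handed the job in at about 18 s. The dish was lifted by its handle, the four offcuts were tipped into the tote, and the empty dish was nested in the spare and released.

**Last checks:**
- **Offcuts:** all four show inside the tote in both the top and side views.
- **Nesting:** the top view put the nested dish within 1 mm of the spare's starting centre. The arm pose gave an underside height of 8.4 mm just before release, against 8 mm nominal, with tilt under 0.01 rad. I did not measure height or tilt again after letting go.
- **Handles:** they are roughly opposite each other, about 160° apart.
- **Surroundings:** the can, jar and tape look unmoved. The gripper stands clear of the dishes.

**What disagreed:**
- The side view put the nested centre about 6 mm off in y. It had shown a similar offset for the spare at the start, so I relied on the top view.
- The final force reading was 1.2 N in x with nothing near the gripper. Readings of up to about 1 N also showed up in free air, so I took it as sensor noise.
- At the tipped pose, joint 4 stopped at its range limit at about 78° of tilt, slightly short of what I asked for. The dish emptied anyway.

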